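# Make the galley canisters ready for the road

## Task

Get the canister rack ready to drive: put the matching lid on every canister standing in the rack, seated level with its plug inside, then swing the hold-down bar over the row until it meets its stop, and then turn the thumbscrew on the post clockwise until it is tight and its clutch slips for the first time, and stop there instead of letting it run on. At the end all lids are still seated and the bar still lies over them; tip no canister over and leave the plate, the tumbler and the spoon rest where they are.

Things in the scene. Friction and masses are not known exactly. Their poses are not given: they have to be found in the camera images.
- can_large_rim (a point): Open green canister, large round, 84 mm outside diameter, 60 mm high, 4 mm walls, loose, 350 g, standing on the rack's board (rim 72 mm above the counter). Point: centre of the mouth, level with the rim; z up, x and y along its sides. Some canisters may be absent (None); the lid of an absent canister is then not needed.
- can_small_rim (a point): Open green canister, small round, 60 mm outside diameter, 60 mm high, 4 mm walls, loose, 350 g, standing on the rack's board (rim 72 mm above the counter). Point: centre of the mouth, level with the rim; z up, x and y along its sides. Some canisters may be absent (None); the lid of an absent canister is then not needed.
- can_square_rim (a point): Open green canister, square, 76 x 76 mm outside, 60 mm high, 4 mm walls, loose, 350 g, standing on the rack's board (rim 72 mm above the counter). Point: centre of the mouth, level with the rim; z up, x and y along its sides. Some canisters may be absent (None); the lid of an absent canister is then not needed.
- can_oblong_rim (a point): Open green canister, oblong, 84 mm (its x) x 56 mm (its y) outside, 60 mm high, 4 mm walls, loose, 350 g, standing on the rack's board (rim 72 mm above the counter). Point: centre of the mouth, level with the rim; z up, x and y along its sides. Some canisters may be absent (None); the lid of an absent canister is then not needed.
- lid_large_mid (a point): Bamboo large round lid (plate 86 mm across, plug 68 mm), 110 g, 48 mm high: 6 mm plug below, 8 mm plate, upright bar grip 44 mm long (its x), 16 thick (y), 34 tall. Point: on the axis half-way up, 24 mm above the underside; z up. Starts plug down on the counter. Seated, the plate lies on the rim, the plug inside (4 mm play all round), this point 18 mm above the rim.
- lid_small_mid (a point): Bamboo small round lid (plate 62 mm across, plug 44 mm), 110 g, 48 mm high: 6 mm plug below, 8 mm plate, upright bar grip 44 mm long (its x), 16 thick (y), 34 tall. Point: on the axis half-way up, 24 mm above the underside; z up. Starts plug down on the counter. Seated, the plate lies on the rim, the plug inside (4 mm play all round), this point 18 mm above the rim.
- lid_square_mid (a point): Bamboo square lid (plate 78 x 78 mm, plug 60 x 60 mm), 110 g, 48 mm high: 6 mm plug below, 8 mm plate, upright bar grip 44 mm long (its x), 16 thick (y), 34 tall. Point: on the axis half-way up, 24 mm above the underside; z up. Starts plug down on the counter. Seated, the plate lies on the rim, the plug inside (4 mm play all round), this point 18 mm above the rim.
- lid_oblong_mid (a point): Bamboo oblong lid (plate 86 mm along its x by 58 mm along its y, plug 68 x 40 mm), 110 g, 48 mm high: 6 mm plug below, 8 mm plate, upright bar grip 44 mm long (its x), 16 thick (y), 34 tall. Point: on the axis half-way up, 24 mm above the underside; z up. Starts plug down on the counter. Seated, the plate lies on the rim, the plug inside (4 mm play all round), this point 18 mm above the rim.
- post (a point): Axis of hold-down bar and thumbscrew, on the rack's end post; point 130 mm above the counter, amid the bar's thickness. The rack is a fixed 125 x 515 mm board with 22 mm rails and four places in a row 95 mm apart, along this point's -y, the first 120 mm from the post; x points away from the robot. Its position and yaw vary.
- bar_handle (a point): Black round upright handle, 18 mm diameter, on the hold-down bar, 140 mm from the post's axis. Point: 24 mm above the bar's top, 19 mm below the handle's top. The bar is a steel strip 26 mm wide, 10 thick, reaching 418 mm from the post, underside 125 mm above the counter, about 10 mm above seated lids' grips. Frame: x along the bar, outwards.
- bar (a joint): Swing of the hold-down bar about the post, rad: 0 = at its stop, over the whole row of canisters (along the post's -y); grows anticlockwise seen from above (about 1.5 at the start: out away from the robot); at most 1.9. Stays where left (friction 0.12 N m, about 1 N at the handle).
- cap_grip (a point): Thumbscrew's black wing cap on top of the post: upright wing 46 mm long (its x), 14 thick (y), 37 tall, on a 42 mm disc 8 mm high. Point: on the axis, 15 mm below the wing's top, 22 mm above the disc. Turns clockwise seen from above to tighten; does not rise or sink. Drives the screw through a drag clutch.
- screw (a joint): Turn of the screw spindle under the cap, rad, growing clockwise seen from above; 5.6 = tight, its end stop. Turns with about 0.06 N m and stays where left. Its black pointer, over the fixed white dial, comes to rest against a dark pin on the dial when the screw is tight.
- cap (a joint): Turn of the cap relative to the spindle, rad, clockwise positive: how far the clutch has slipped. About 0 while the screw is driven; once the screw is tight the clutch slips at about 0.22 N m and this grows. From 0.04 it counts as the first slip; over 0.7 (40 degrees) it has run on and the job is spoilt.
- plate: Blue enamel plate, 150 mm across, 18 mm high; bystander. Origin: centre of its underside.
- tumbler: Clear glass tumbler, 72 mm across, 95 mm high; bystander. Origin: centre of its underside.
- spoon_rest: Bamboo spoon rest, 50 (x) x 150 (y) x 17 mm; bystander. Origin: centre of its underside.
Things that resemble listed ones, but are neither listed nor needed, are in the scene too. Leave any pink or yellow look-alike of the part that bears lid_large_mid alone.

How it is judged:
By the outcome, as a careful person would: the job done as asked, in the order asked, and still so for the second after the job is handed in, with the robot touching nothing.
Of can_large, can_small, can_square, can_oblong only 2 to 4 are there at a start; the rules pass over those that are not, and their reading is None.
At some moment in a run one of lid_large, lid_small, lid_square, lid_oblong may be knocked a few centimetres aside while the robot is not near it.
It also fails if it takes over 210 s, if anything falls off the work surface, if the arm or the gripper's body presses on something with over 40 N, if the wrist force passes 120 N, or if a joint passes its speed limit or range.

## Robot

A 6-joint arm with a two-finger parallel gripper is mounted at the origin on the work surface. World frame = base frame: x ahead of the robot, y to its left, z up, the work surface at z = 0. Lengths are in mm, angles in rad, forces in N, time in s.
With the tool pointing down it reaches from about 350 to 975 mm from the base axis. Payload 7.1 kg.
Tool frame: the origin (TCP) lies midway between the tips of the shut fingers; the grasp point (between the pads) lies ctrl.tcp_to_grasp behind it (ctrl.tcp_to_grasp is the distance from the TCP to the grasp point, in mm); z points along the fingers, y is the direction in which the jaws open and shut (so a half turn about z gives the same grasp; the last joint's range is limited). The gripper opens to 88 mm and grips with 3 to 60 N. Pads are 20 mm wide; open, the fingers measure 115 mm over their backs; the gripper's body (75 mm by 178 mm) begins 61 mm behind the grasp point.
Start: joints at [-1.36, 0.423, 1.63, -0, 1.089, -0.019], TCP at [142.384, -608.549, 195.675] pointing down, gripper open.
Joint ranges: [-3, 3], [-0.9, 2.11], [0.09, 2.58], [-1.31, 4.45], [0.11, 2.69], [-2.54, 2.54]. Speed limits (rad/s): [2.39, 2.39, 3.01, 3.14, 3.14, 3.14].

## Interface

Orientations are given as a rotation vector (axis times angle).
In Python, from workcell import ctrl gives the robot as it stands.
- The arm moves only by the tool play_rows, never from a script. Its argument "increments" is text: rows parted by semicolons, each of 5 numbers parted by spaces: the opening, from 0 (shut) to 1 (fully open), then the shift along the world's x, y, z in m, then the turn about the world's z in degrees. A call has 1 to 20 rows; each row shifts and turns the commanded pose from where the row before left it; what a row does not reach is not made up. A row lasts 1/10 s, in which the tool goes at most 50 mm and 8.59 degrees, less where a joint would pass 70% of its speed; a pose out of reach is approached as far as the arm can. A call is refused whole if a number of a shift passes 0.05 or a number of a turn 8.59, either way. A call with a gripper value outside its range is refused whole. The fingers move at their own pace and stop on an object; the grip force is fixed at half the most. Time passes only in rows, so rows that do not move let the fingers close. It gives the time, the measured TCP pose, the force and the opening at its end, in the units of the state.
- ctrl.get_obs(): the state, without advancing time (a new reading comes with each control period).
- ctrl.get_image(name): name is "scene" or "side" or "wrist"; returns a dict with "img" (400x640x3 uint8, red, green, blue), "range_z" (400x640 float32, mm along the optical axis (not along the pixel's ray), 0 where there is no reading), "vertical_fov" (degrees; the focal length in pixels is half the picture's height over the tangent of half this angle, whatever the lens; pixels are square), "cx", "cy" (the principal point, pixels), "k1" (the pictures are not rectified: a ray, as slopes to the right and down, at radius r is drawn at 1 + k1 r^2 times it, then the intrinsics apply), "origin" and "attitude" of the camera in the world. Camera axes: x right, y down, z forward; pixel columns grow to the right and rows downward; lengths in mm; the calibration is good to about 2 mm. A picture is of the moment at which its call begins.
- ctrl.close_job(): hands the job in, once; it reports no verdict.
The state is a dict: "t": time; "qpos": joint angles; "qvel": joint speeds; "joint_torque": joint torques, N m; "ee_pos": TCP position; "orientation": TCP orientation; "ft_force": force on the tool from outside, world axes, zero at the start; "moment": the same for the moment, N m; "width": finger opening in mm.
Only numpy, scipy, OpenCV 4.12 (cv2) and the standard library are available. Lean on these libraries where they do the work, as an engineer would, in place of code of your own. Each camera call takes 0.05 s, during which the arm holds its last target. There are 200 camera calls.

## Working session

There is one attempt and no reset: what is moved stays moved. The work goes in short steps, Python scripts to look and compute and a tool call to move; the robot and the scene stay as the last step left them, time stands still between calls to the robot, and variables do not carry over. Pictures are saved under pics/ and viewed, on a budget of 14 in all, crops included, one or two more only if the job needs it, and the job is handed in when it is done.

Besides the shell and the picture viewer there is one more tool, called after "Request:" as name(argument=value, ...), one argument or row to a line, values as JSON. play_rows: Moves the arm, as the interface text tells. Its arguments: {"type":"object","properties":{"increments":{"type":"string"}},"required":["increments"]}

```bash
ls; mkdir -p pics
cat > h.py <<'E'
import numpy as np, cv2
from scipy.spatial.transform import Rotation as R
from workcell import ctrl
def grab(n,save=None):
    d=ctrl.get_image(n)
    if save: cv2.imwrite('pics/'+save,cv2.cvtColor(d['img'],cv2.COLOR_RGB2BGR))
    np.save('/tmp/%s.npy'%n,d,allow_pickle=True)
    return d
def load(n): return np.load('/tmp/%s.npy'%n,allow_pickle=True).item()
def rot(d):
    a=np.array(d['attitude'],float)
    return a if a.shape==(3,3) else (R.from_rotvec(a) if a.size==3 else R.from_quat(a)).as_matrix()
def rays(d,uv):
    uv=np.atleast_2d(uv).astype(float); f=d['img'].shape[0]/2/np.tan(np.radians(d['vertical_fov'])/2)
    s=(uv-[d['cx'],d['cy']])/f; x=s.copy()
    for _ in range(20): x=s/(1+d['k1']*(x**2).sum(1,keepdims=True))
    return x
def onplane(d,uv,z):
    x=rays(d,uv); v=np.c_[x,np.ones(len(x))]@rot(d).T; o=np.array(d['origin'])
    return o+v*((z-o[2])/v[:,2])[:,None]
def cloud(d):
    h,w=d['range_z'].shape; vv,uu=np.mgrid[:h,:w]
    x=rays(d,np.c_[uu.ravel(),vv.ravel()]); z=d['range_z'].ravel()[:,None]
    p=(np.c_[x,np.ones(len(x))]*z)@rot(d).T+np.array(d['origin'])
    p[z[:,0]<=0]=np.nan
    return p.reshape(h,w,3)
E
python3 - <<'E'
from h import *
for n in['scene','side','wrist']:
    d=grab(n,n+'0.png'); print(n,{k:v for k,v in d.items() if k not in('img','range_z')})
print(ctrl.get_obs(),ctrl.tcp_to_grasp)
E
```

```text
pics
scene {'vertical_fov': 44.72043482517746, 'cx': 315.0438243483744, 'cy': 197.30610322669756, 'k1': -0.018567603629786922, 'origin': array([1063.36505754, -447.56744683, 1169.63314664]), 'attitude': array([-2.37598001, -1.03712667,  0.30284299])}
side {'vertical_fov': 56.21478837986643, 'cx': 317.11976462361275, 'cy': 195.73880697061776, 'k1': -0.07515718623590106, 'origin': array([345.72835822, 753.43450481, 991.58841252]), 'attitude': array([-0.38955082,  2.80944735, -1.05837109])}
wrist {'vertical_fov': 70.6214012105802, 'cx': 320.2630033042416, 'cy': 201.58901044514568, 'k1': 0.009768468228441555, 'origin': array([ 225.68280567, -588.47654474,  383.56790186]), 'attitude': array([ 2.26283738, -1.79243026, -0.28035759])}
{'t': 0.15, 'qpos': array([-1.36003430e+00,  4.23671157e-01,  1.63048117e+00,  4.83422880e-07,
        1.08864423e+00, -1.89867178e-02]), 'qvel': array([-2.40321017e-03, -3.09444001e-03, -2.63166350e-03,  3.21320413e-05,
        5.66603427e-05,  5.80014848e-04]), 'joint_torque': array([-8.29648361e-04, -5.44981813e+01, -2.73920774e+01,  6.43681269e-02,
        2.05205334e-02, -7.42730617e-05]), 'ee_pos': array([ 142.26914145, -608.11528203,  195.08972556]), 'orientation': array([-3.11969654e+00, -3.59957573e-01,  1.80315676e-04]), 'ft_force': array([ 0.17661258, -0.03217609,  0.19535662]), 'moment': array([ 0.02730134, -0.02539052, -0.02194604]), 'width': 88.19780910653891} 18.700000000000003
```

View pics/scene0.png

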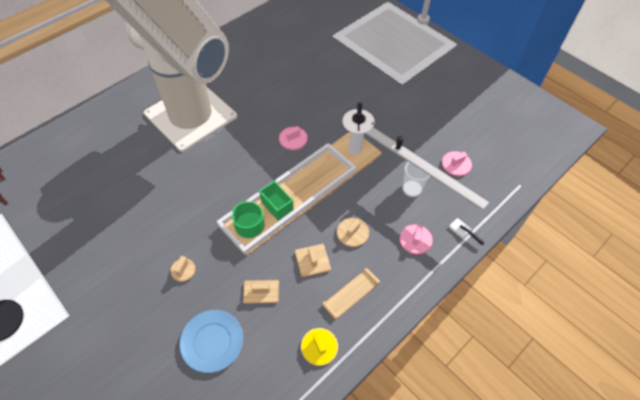

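View pics/side0.png

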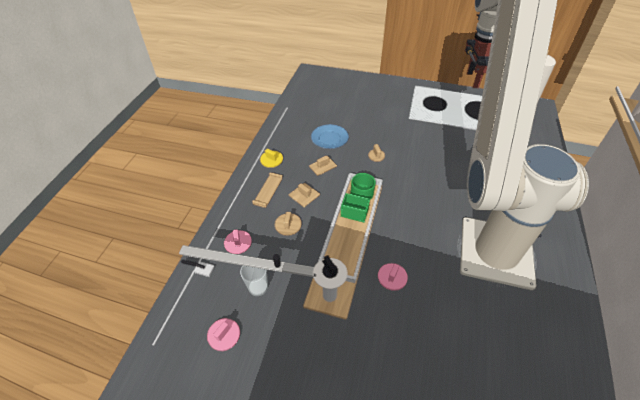

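The scene shows two green canisters: a round one at px (248,219) and a rectangular one at (277,200). Four bamboo lids are at (183,270), (261,291), (313,260) and (352,232). The bar points outward, and the post is at (358,120). Next I measure from depth and rays.

```bash
cat > m.py <<'E'
from h import *
def segs(d,P,kind,zr,amin=40):
    hsv=cv2.cvtColor(d['img'],cv2.COLOR_RGB2HSV); H,S,V=[hsv[...,i].astype(int) for i in range(3)]
    m={'green':(H>50)&(H<85)&(S>120),'bamboo':(H>8)&(H<25)&(S>70)&(V>90),'black':(V<45)}[kind]
    m=m&(P[...,2]>zr[0])&(P[...,2]<zr[1])
    m&=(P[...,0]>300)&(P[...,0]<1000)
    n,l,st,c=cv2.connectedComponentsWithStats(m.astype(np.uint8),connectivity=8)
    return [(l==i) for i in range(1,n) if st[i,4]>=amin]
def rect(p): 
    (c,s,a)=cv2.minAreaRect(p[:,:2].astype(np.float32)); return np.round(c,1),np.round(s,1),round(a,1)
if __name__=='__main__':
  for n in['scene','side']:
    d=load(n);P=cloud(d);print(n)
    for k,zr in[('green',(62,85)),('bamboo',(4,22)),('bamboo',(30,60)),('black',(110,260))]:
        for m in segs(d,P,k,zr,12):
            p=P[m];print(k,zr,len(p),rect(p),'z',np.percentile(p[:,2],[5,50,95]).round(1))
E
python3 m.py
```

```text
scene
green (62, 85) 160 (array([464.5, -29.8]), array([54. , 86.6]), 86.1) z [62.5 68.4 74. ]
green (62, 85) 58 (array([ 429.5, -123.4]), array([23.6, 69.7]), 3.1) z [62.3 67.7 73.8]
green (62, 85) 96 (array([ 483.5, -136.8]), array([74.4, 29.9]), 60.5) z [62.6 69.3 72.8]
bamboo (4, 22) 908 (array([470.2,  75.7]), array([128.1, 518.6]), 0.8) z [ 6.  10.4 14.9]
bamboo (4, 22) 1606 (array([456.7, 111.4]), array([204.7,  92.6]), 88.3) z [ 6.9 10.9 14.9]
bamboo (4, 22) 181 (array([459.8, -63.6]), array([ 41.2, 102.1]), 62.5) z [ 7.5 11.2 15.2]
bamboo (4, 22) 562 (array([664.8,  71.4]), array([82. , 86.5]), 45.9) z [ 8.9 13.  17.1]
bamboo (4, 22) 143 (array([ 453.1, -159.6]), array([93. , 29.3]), 6.4) z [ 7.2 11.2 14.8]
bamboo (4, 22) 674 (array([652. , -66.1]), array([77.2, 81.6]), 61.6) z [ 8.9 12.9 17. ]
bamboo (4, 22) 270 (array([ 445.2, -334.7]), array([62.1, 57.4]), 58.3) z [ 8.2 13.1 18.5]
bamboo (4, 22) 992 (array([784.9, -57.2]), array([150.3,  49.6]), 87.6) z [ 4.6  7.7 16. ]
bamboo (4, 22) 563 (array([ 628.7, -222.4]), array([84.7, 60.1]), 47.5) z [ 9.5 13.4 17.4]
bamboo (30, 
[... 1671 characters left out ...]
-1575.6]), array([ 35.2, 394.9]), 89.5) z [31.6 44.6 58.2]
bamboo (30, 60) 264 (array([  422. , -1075.4]), array([ 25.7, 243.7]), 89.7) z [31.5 45.4 58.2]
bamboo (30, 60) 57 (array([ 440.7, -329.4]), array([15.7, 41.8]), 29.6) z [34.2 49.8 53.7]
bamboo (30, 60) 81 (array([ 622.1, -220. ]), array([43.4, 17. ]), 50.1) z [32.2 46.4 53.2]
bamboo (30, 60) 79 (array([645.8, -64.5]), array([16.8, 42. ]), 61.4) z [32.7 48.  52.4]
bamboo (30, 60) 81 (array([658.9,  72.8]), array([16.9, 42.7]), 8.2) z [32.6 48.8 52.3]
black (110, 260) 60 (array([600.8, 296. ]), array([14. , 13.8]), 63.9) z [147.5 169.3 179.4]
black (110, 260) 201 (array([473. , 282.6]), array([23.2, 60.3]), 49.2) z [154.3 176.8 194.1]
```

Readings so far:

| Item | Position (mm) | Notes |
|---|---|---|
| Large canister | about (455, -123) | last place in the row |
| Oblong canister | about (461, -29) | its x runs along world x |
| Large lid | (662, 72) | needed |
| Oblong lid | (625, -221) | needed |

The two cameras differ by about 6 mm, so I'll refine with the wrist camera.

Request:
play_rows(
  increments="1 0.0259 0.034 0 4.2;1 0.0259 0.034 0 4.2;1 0.0259 0.034 0 4.2;1 0.0259 0.034 0 4.2;1 0.0259 0.034 0 4.2;1 0.0259 0.034 0 4.2;1 0.0259 0.034 0 4.2;1 0.0259 0.034 0 4.2;1 0.0259 0.034 0 4.2;1 0.0259 0.034 0 4.2;1 0.0259 0.034 0 4.2;1 0.0259 0.034 0 4.2;1 0.0259 0.034 0 4.2;1 0.0259 0.034 0 4.2;1 0.0259 0.034 0 4.2;1 0.0259 0.034 0 4.2;1 0.0259 0.034 0 4.2;1 0.0259 0.034 0 4.2;1 0.0259 0.034 0 4.2;1 0 0 0 0",
)

```text
t: 2.15
ee_pos: [636.9, 41.3, 195.3]
orientation: [2.157, 2.284, 0.003]
ft_force: [0.3, -0.5, 0.0]
width: 87.6
```

```bash
cat > w.py <<'E'
import sys
from m import *
d=grab('wrist',sys.argv[1] if len(sys.argv)>1 else None);P=cloud(d);o=ctrl.get_obs()
T=R.from_rotvec(o['orientation']).as_matrix()
print('tcp',o['ee_pos'].round(1),'toolx',np.degrees(np.arctan2(T[1,0],T[0,0])).round(1),'jaw',np.degrees(np.arctan2(T[1,1],T[0,1])).round(1),'tilt',T[:,2].round(3),'cam',d['origin'].round(1),rot(d)[:,2].round(2),'w',round(o['width'],1),'F',o['ft_force'].round(1),'M',o['moment'].round(2),'q',o['qpos'].round(2),'t',o['t'])
for k,zr in[('green',(62,85)),('bamboo',(5,24)),('bamboo',(35,60)),('black',(110,260))]:
    for m in segs(d,P,k,zr,150):
        p=P[m];t=p[p[:,2]>np.percentile(p[:,2],90)-4];v,u=np.where(m);print(k,zr,len(p),rect(p),'z',np.percentile(p[:,2],[5,50,95]).round(1),'top',rect(t),'px',u.min(),u.max(),v.min(),v.max())
E
python3 w.py wrist1.png
```

```text
tcp [635.2  39.4 195. ] toolx 93.1 jaw 3.1 tilt [-0.  0. -1.] cam [633.1 125.9 384. ] [ 0.02 -0.3  -0.95] w 87.9 F [-0.6 -1.2  0.3] M [-0.04 -0.07  0.02] q [ 0.04  0.44  1.6   0.    1.1  -0.01] t 2.2
green (62, 85) 1321 (array([465. , -25.2]), array([56.8, 85. ]), 86.9) z [62.9 70.1 72.1] top (array([464.9, -25.2]), array([56.8, 84.9]), 86.8) px 136 211 208 258
green (62, 85) 288 (array([457., -86.]), array([59.2, 17. ]), 5.9) z [62.7 69.6 71.9] top (array([458.8, -84.7]), array([55.5, 14.3]), 0.2) px 151 197 269 283
bamboo (5, 24) 1341 (array([490.7,  93. ]), array([ 98.1, 287.6]), 4.2) z [ 6.3 10.9 13.3] top (array([489.4,  92.8]), array([ 97.8, 287. ]), 3.7) px 146 238 0 235
bamboo (5, 24) 14111 (array([460.3, 107.8]), array([220.4,  98. ]), 89.1) z [10.1 11.4 12.7] top (array([460.3, 107.8]), array([220.4,  98. ]), 89.1) px 132 223 14 200
bamboo (5, 24) 2825 (array([665.7,  73.7]), array([84.1, 84.9]), 2.9) z [12.2 13.5 14.8] top (array([665.7,  73.7]), array([84.1, 84.9]), 2.9) px 310 374 121 186
bamboo (5, 24) 1766 (array([786.5, -29.7]), array([101.9,  49.8]), 86.8) z [ 6.2  7
[... 702 characters left out ...]
5.9, 43.5]), 8.5) px 336 351 139 176
bamboo (35, 60) 436 (array([652.7, -63.1]), array([16. , 43.4]), 60.9) z [37.5 46.9 48.4] top (array([652.6, -63.2]), array([15.7, 43. ]), 62.4) px 311 342 245 270
bamboo (35, 60) 345 (array([ 628.7, -218.1]), array([43.9, 17.2]), 50.4) z [37.9 47.  48.5] top (array([ 628.8, -218.3]), array([43.9, 16.5]), 51.4) px 291 316 340 361
black (110, 260) 548 (array([682.2,  45.3]), array([ 1.1, 19.5]), 4.0) z [227.1 245.3 258.8] top (array([682.2,  45.2]), array([ 1. , 19.5]), 3.8) px 390 408 239 298
black (110, 260) 551 (array([594.7,  40.6]), array([ 1.1, 18.5]), 4.1) z [227.9 245.4 258.7] top (array([594.6,  40.5]), array([ 1. , 18.4]), 4.2) px 232 251 240 295
```

View pics/wrist1.png

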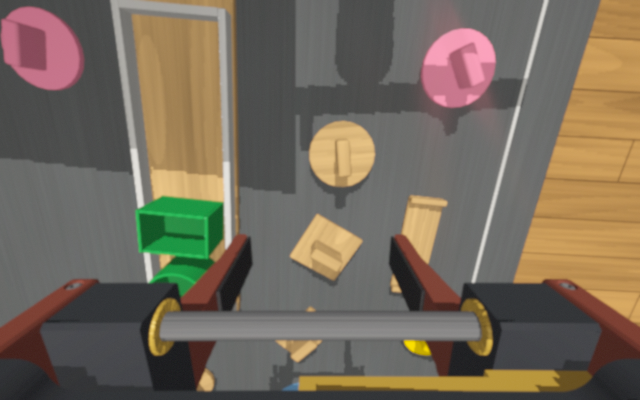

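The wrist depth is accurate: the counter objects come out at their nominal heights. The picture shows the large bamboo lid at px (342,155), upright and undisturbed. I'm going for it.

Request:
play_rows(
  increments="1 0.015 0.0178 0 3;1 0.015 0.0177 0 2.5;1 0 0 -0.03 0;1 0 0 -0.03 0;1 0 0 -0.03 0;1 0 0 -0.03 0;1 0 0 -0.02 0;1 0 0 -0.015 0;1 0 0 -0.012 0;1 0 0 -0.01 0;1 0 0 0 0;1 0 0 0 0;0 0 0 0 0;0 0 0 0 0;0 0 0 0 0;0 0 0 0 0;0 0 0 0 0;0 0 0 0 0;0 0 0 0 0;0 0 0 0 0",
)

```text
t: 4.2
ee_pos: [664.5, 72.9, 18.7]
orientation: [-2.051, -2.379, 0.0]
ft_force: [-0.2, -0.4, -0.4]
width: 27.4
```

```bash
python3 w.py wrist2.png
```

```text
tcp [664.4  73.   18.6] toolx 98.5 jaw 8.5 tilt [-0. -0. -1.] cam [653.3 156.9 207.2] [ 0.05 -0.3  -0.95] w 23.3 F [-0.1  0.  -0.6] M [-0.01 -0.05 -0.01] q [ 0.09  0.7   1.61 -0.    0.82 -0.06] t 4.25
bamboo (5, 24) 23558 (array([466.5,  99.6]), array([197.,  73.]), 86.4) z [10.3 11.4 12.5] top (array([466.5,  99.6]), array([197.,  73.]), 86.4) px 0 96 0 280
bamboo (5, 24) 3292 (array([525.4,  89.1]), array([227. ,   5.5]), 89.0) z [ 5.6 10.1 12.1] top (array([525.4,  89.6]), array([224.3,   5.5]), 89.1) px 116 139 0 311
bamboo (5, 24) 6507 (array([665.4,  75. ]), array([83.1, 84.9]), 59.3) z [12.3 13.5 14.6] top (array([665.3,  75. ]), array([83. , 84.9]), 59.3) px 262 376 172 278
bamboo (5, 24) 419 (array([522.8, -84. ]), array([64. ,  4.9]), 89.4) z [ 5.8 10.1 11.9] top (array([522.8, -83.2]), array([62.4,  4.9]), 89.4) px 132 141 341 391
bamboo (5, 24) 1854 (array([673.9, -49.5]), array([35. , 54.6]), 62.4) z [10.7 13.6 17.8] top (array([673.9, -49.5]), array([34.9, 54.7]), 61.5) px 282 343 340 376
bamboo (35, 60) 1655 (array([664.9,  74.2]), array([15.8, 43.9]), 8.7) z [40.9 47.2 48.3] top (array([664.9,  74.2]), array([15.8, 43.9]), 8.7) px 306 331 212 279
black (110, 260) 230 (array([649.5,  81.6]), array([ 0.6, 21.8]), 8.2) z [133.1 139.9 147.4] top (array([648.6,  87.2]), array([ 0.5, 10.5]), 6.6) px 264 276 346 373
black (110, 260) 180 (array([679.5,  85.4]), array([ 0.5, 23.8]), 8.8) z [131.9 137.3 146.5] top (array([678.3,  92.7]), array([0.5, 9. ]), 9.6) px 364 377 347 373
black (110, 260) 225 (array([722.1, 109.9]), array([1.9, 4.5]), 53.8) z [158.9 161.4 163.8] top (array([722.1, 109.9]), array([1.9, 4.5]), 53.8) px 592 623 375 399
```

Request:
play_rows(
  increments="0 0 0 0 0;0 0 0 0 0;0 0 0 0 0;0 0 0 0.01 0;0 0 0 0.03 0;0 0 0 0.05 0;0 0 0 0.05 0;0 0 0 0.05 0;0 -0.0208 -0.0278 0.02 0;0 -0.0208 -0.0278 0 0;0 -0.0208 -0.0278 0 0;0 -0.0208 -0.0278 0 0;0 -0.0208 -0.0278 0 0;0 -0.0208 -0.0278 0 0;0 -0.0208 -0.0278 0 0;0 -0.0208 -0.0278 0 0;0 -0.0208 -0.0278 0 0;0 -0.0208 -0.0278 0 0;0 0 0 0 0;0 0 0 0 0",
)

```text
t: 6.25
ee_pos: [456.4, -205.4, 229.3]
orientation: [2.053, 2.377, 0.001]
ft_force: [0.0, -0.1, -0.9]
width: 15.1
```

```bash
python3 w.py wrist3.png
```

```text
tcp [ 456.8 -204.9  229.2] toolx 98.4 jaw 8.4 tilt [ 0.001 -0.    -1.   ] cam [ 445.2 -121.4  417.9] [ 0.05 -0.3  -0.95] w 15.2 F [ 0.8  0.4 -0.8] M [-0.03 -0.1  -0.03] q [-0.45  0.2   1.87  0.    1.07 -0.59] t 6.3
green (62, 85) 866 (array([464.2, -26.9]), array([55.4, 82.4]), 87.1) z [63.5 71.  72.7] top (array([464.2, -26.8]), array([55.2, 82.4]), 87.2) px 309 394 0 58
green (62, 85) 790 (array([ 458.3, -120.7]), array([81.3, 81. ]), 81.8) z [64.2 71.1 72.6] top (array([ 458.3, -120.7]), array([81.3, 81. ]), 81.8) px 296 366 74 147
bamboo (5, 24) 3299 (array([461.5, -86.2]), array([181. , 104.4]), 89.1) z [10.2 11.6 13.2] top (array([461.5, -86.2]), array([181. , 104.4]), 89.1) px 289 380 0 157
bamboo (5, 24) 4634 (array([784.9, -54.6]), array([150. ,  52.5]), 87.1) z [ 6.2  7.9 16.6] top (array([784.7, -54.6]), array([149.9,  52.3]), 86.9) px 533 627 30 156
bamboo (5, 24) 2988 (array([652.1, -63.9]), array([79. , 79.6]), 61.5) z [11.8 13.6 15.4] top (array([652.1, -63.9]), array([79. , 79.5]), 61.5) px 438 521 45 131
bamboo (5, 24) 1611 (array([ 628.1, -218.8]), array([85.8, 58.7]), 48.8) z [11.7 13.6 15.7] top (array([ 628.1, -218.8]), array([85.8, 58.7]), 48.9) px 397 465 165 227
bamboo (35, 60) 669 (array([651.8, -64. ]), array([17.1, 44.8]), 63.3) z [37.5 47.  48.7] top (array([651.9, -64.1]), array([16.7, 43.9]), 61.5) px 474 510 72 104
bamboo (35, 60) 452 (array([ 627.5, -218.7]), array([43.4, 16.6]), 49.3) z [37.1 47.  48.6] top (array([ 627.8, -218.9]), array([43.4, 16.2]), 48.8) px 422 455 189 216
```

View pics/wrist3.png

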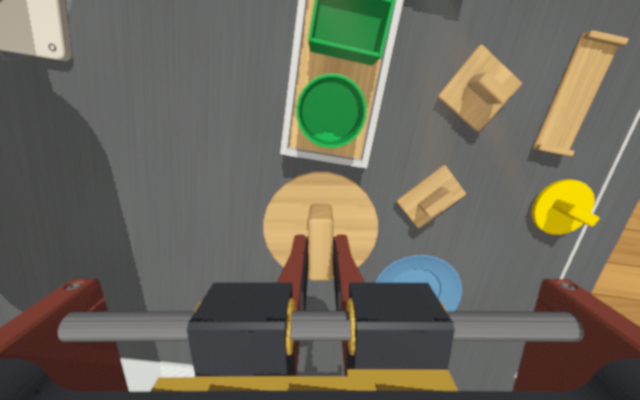

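Run:
```python
from m import *
d=load('wrist');P=cloud(d)
for zr in[(216,232),(244,266)]:
    for m in segs(d,P,'bamboo',zr,150): p=P[m];print(zr,len(p),rect(p),cv2.minEnclosingCircle(p[:,:2].astype(np.float32)))
for m in segs(d,P,'green',(68,80),150): p=P[m];print(rect(p),cv2.minEnclosingCircle(p[:,:2].astype(np.float32)), p[:,2].mean(), cv2.fitEllipse(p[:,:2].astype(np.float32)))
```

```text
(216, 232) 6317 (array([ 457.1, -198.4]), array([84.8, 73.3]), 8.7) ((457.9613952636719, -204.2709197998047), 42.88007736206055)
(244, 266) 1733 (array([ 454.4, -204.4]), array([25.2, 43.5]), 9.9) ((457.3238220214844, -204.0418701171875), 22.266803741455078)
(array([464.2, -26.9]), array([55.4, 82.4]), 87.1) ((464.4840087890625, -26.586502075195312), 48.34252166748047) 71.24392368954437 ((465.72705078125, -26.576282501220703), (61.845970153808594, 90.81678009033203), 91.42204284667969)
(array([ 458.3, -120.7]), array([81.3, 81. ]), 81.8) ((458.48809814453125, -120.50294494628906), 41.19630432128906) 71.205457547025 ((458.4716491699219, -120.53570556640625), (78.15170288085938, 78.75243377685547), 168.08148193359375)
```

Request:
play_rows(
  increments="0 0.0005 0.0209 0 0;0 0 0.0209 0 0;0 0 0.0209 0 0;0 0 0.0209 0 0;0 0 0 -0.03 0;0 0 0 -0.03 0;0 0 0 -0.03 0;0 0 0 -0.02 0;0 0 0 -0.018 0;0 0 0 0 0;0 0 0 0 0",
)

```text
t: 7.4
ee_pos: [457.5, -120.7, 100.9]
orientation: [-2.05, -2.38, 0.0]
ft_force: [-0.1, -0.8, -0.1]
width: 15.1
```

Run:
```python
from m import *
d=grab('wrist');P=cloud(d);o=ctrl.get_obs();print(o['ee_pos'],o['ft_force'])
for m in segs(d,P,'green',(66,80),60): p=P[m];print(rect(p),len(p))
for m in segs(d,P,'bamboo',(88,110),60): p=P[m];print(rect(p),len(p),cv2.minEnclosingCircle(p[:,:2].astype(np.float32)))
s=grab('side','side1.png'); 
im=cv2.imread('pics/side1.png');cv2.imwrite('pics/side1c.png',cv2.resize(im[100:260,260:460],None,fx=3,fy=3,interpolation=2))
```

```text
[ 457.92129492 -121.01667018  101.40688782] [-1.03218108 -0.74001305 -1.01342197]
(array([464.1, -25.6]), array([55.3, 82.7]), 87.1) 2110
(array([451.4, -85.1]), array([57.8, 11.7]), 11.5) 237
(array([ 457.6, -113.6]), array([83.9, 73.3]), 9.7) 6241 ((458.78082275390625, -119.28703308105469), 42.78878402709961)
```

View pics/side1c.png

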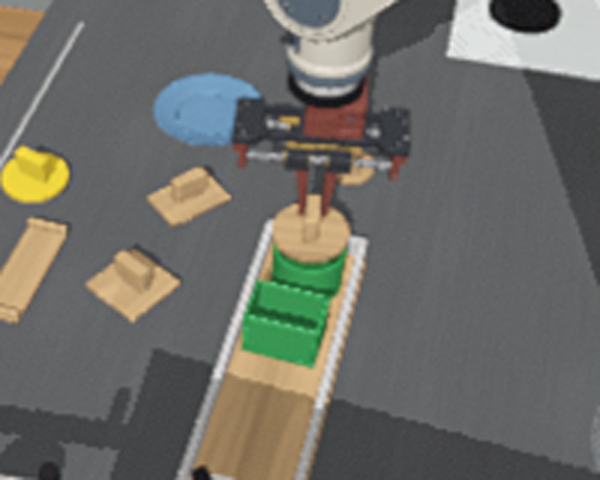

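Request:
play_rows(
  increments="0 0 0 -0.005 0;0 0 0 -0.004 0;0 0 0 -0.003 0;0 0 0 -0.002 0;0 0 0 -0.0015 0;0 0 0 0 0;0 0 0 0 0",
)

```text
t: 8.2
ee_pos: [457.0, -121.5, 85.2]
orientation: [-2.051, -2.379, 0.0]
ft_force: [-0.0, -0.3, -0.9]
width: 14.9
```

Run:
```python
from m import *
d=grab('wrist');P=cloud(d);o=ctrl.get_obs();print(o['ee_pos'],o['ft_force'])
for m in segs(d,P,'bamboo',(60,110),60): 
    p=P[m];print(rect(p),len(p),cv2.minEnclosingCircle(p[:,:2].astype(np.float32)),np.percentile(p[:,2],[3,30,50,70,97]))
```

```text
[ 457.04186172 -121.48813959   85.20950159] [ 0.167889   -1.25588244 -1.48006719]
(array([ 457.4, -114.4]), array([84.1, 73.2]), 8.6) 6483 ((458.393798828125, -120.13809967041016), 42.68938446044922) [78.84768511 79.80908185 80.14332581 80.48612541 94.62378373]
```

Request:
play_rows(
  increments="0.4 0 0 0 0;0.4 0 0 0 0;0.4 0 0 0 0;0.4 0 0 0 0;0.4 0 0 0.02 0;0.4 0 0 0.04 0;0.4 0 0 0.045 0;0.4 0 0 0.04 0;0.6 0.0213 -0.0122 0 -6.2;0.6 0.0213 -0.0122 0 -6.2;0.6 0.0213 -0.0123 0 -6.2;0.6 0.0213 -0.0123 0 -6.2;0.6 0.0213 -0.0122 0 -6.2;0.6 0.0213 -0.0122 0 -6.1;0.6 0.0213 -0.0123 0 -6.1;0.6 0.0213 -0.0123 0 -6.1;0.6 0 0 0 0;0.6 0 0 0 0;0.6 0 0 0 0",
)

```text
t: 10.15
ee_pos: [626.4, -218.9, 229.9]
orientation: [-2.855, -1.309, 0.001]
ft_force: [0.5, 0.6, 1.4]
width: 52.8
```

```bash
python3 w.py wrist4.png
python3 - <<'E'
from m import *
d=load('wrist');P=cloud(d)
for zr in [(60,87),(90,120)]:
  for m in segs(d,P,'bamboo',zr,60): p=P[m];print(rect(p),len(p),np.percentile(p[:,2],[5,50,95]))
E
```

```text
tcp [ 626.5 -218.9  230.2] toolx 49.2 jaw -40.8 tilt [-0.001  0.    -1.   ] cam [ 682.9 -154.5  418.5] [-0.2  -0.23 -0.95] w 53.0 F [-0.3 -0.5  0.1] M [ 0.   -0.05 -0.  ] q [-0.35  0.45  1.51 -0.    1.19  0.36] t 10.2
green (62, 85) 1295 (array([464.4, -26.8]), array([55.9, 84.7]), 86.5) z [63.1 70.2 72.1] top (array([464.4, -26.8]), array([55.9, 84.6]), 86.5) px 75 158 110 186
bamboo (5, 24) 9672 (array([458.7, 100.4]), array([191.7,  96.7]), 88.7) z [ 9.9 11.3 12.7] top (array([458.7, 100.4]), array([191.7,  96.7]), 88.7) px 0 145 0 138
bamboo (5, 24) 1044 (array([523.7, -14.9]), array([330. ,   4.8]), 89.0) z [ 5.7 10.3 12.7] top (array([523.8, -14.9]), array([330. ,   4.8]), 89.1) px 60 251 0 198
bamboo (5, 24) 2162 (array([783.4, -89.9]), array([80.2, 50.2]), 87.6) z [ 6.   7.6 16.5] top (array([ 781.7, -125.5]), array([ 8.8, 49.7]), 89.6) px 313 382 0 55
bamboo (5, 24) 3284 (array([652.2, -63.9]), array([78.7, 79.4]), 61.6) z [12.  13.5 15. ] top (array([652.3, -63.9]), array([78.6, 79.2]), 61.6) px 221 294 33 109
bamboo (5, 24) 1899 (array([ 628.8, -219.7]), array([86.5, 57.2]
[... 433 characters left out ...]
 274 302
bamboo (35, 60) 576 (array([652.5, -64.8]), array([16.2, 44.1]), 62.2) z [40.5 47.2 48.7] top (array([652.5, -64.8]), array([15.7, 43.6]), 61.5) px 234 272 58 80
bamboo (35, 60) 382 (array([ 629.2, -219.4]), array([43.3, 15. ]), 49.2) z [44.6 47.2 48.6] top (array([ 629.1, -219.5]), array([43.1, 15. ]), 49.0) px 316 327 160 192
bamboo (35, 60) 289 (array([ 447.2, -333.3]), array([17.3, 36.8]), 29.3) z [36.7 46.4 48.1] top (array([ 447.1, -333.6]), array([16.4, 36. ]), 31.7) px 269 293 294 310
(array([ 459.8, -120.9]), array([83.9, 85.7]), 55.3) 2489 [77.84538081 79.33294363 80.80557649]
(array([ 459.7, -120.7]), array([17.9, 43.8]), 10.0) 886 [ 92.51530028 111.52494708 113.98495824]
```

The large lid is seated: plate top at about 80 mm and grip top at 114 mm. Next is the oblong lid.

Request:
play_rows(
  increments="0.6 0.0013 -0.001 -0.03 0;0.6 0 0 -0.04 0;0.6 0 0 -0.04 0;0.6 0 0 -0.04 0;0.6 0 0 -0.025 0;0.6 0 0 -0.016 0;0.6 0 0 -0.012 0;0.6 0 0 -0.008 0;0.6 0 0 0 0;0.6 0 0 0 0;0 0 0 0 0;0 0 0 0 0;0 0 0 0 0;0 0 0 0 0;0 0 0 0 0;0 0 0 0 0;0 0 0 0 0;0 0 0 0 0;0 0 0 0 0;0 0 0 0 0",
)

```text
t: 12.2
ee_pos: [628.6, -220.4, 19.2]
orientation: [-2.857, -1.307, 0.0]
ft_force: [-0.5, 1.3, 2.4]
width: 15.2
```

Request:
play_rows(
  increments="0 0 0 0.01 0;0 0 0 0.04 0;0 0 0 0.05 0;0 0 0 0.05 0;0 0 0 0.05 0;0 0 0 0.01 0;0 -0.018 0.0266 0 -4.7;0 -0.018 0.0266 0 -4.7;0 -0.018 0.0266 0 -4.7;0 -0.018 0.0266 0 -4.7;0 -0.018 0.0266 0 -4.7;0 -0.018 0.0266 0 -4.8;0 -0.018 0.0266 0 -4.8;0 -0.018 0.0266 0 -4.8;0 -0.018 0.0266 0 -4.8;0 -0.018 0.0266 0 -4.8;0 -0.018 0.0266 0 -4.8;0 0 0 0 0;0 0 0 0 0;0 0 0 0 0",
)

```text
t: 14.2
ee_pos: [431.2, 71.8, 229.2]
orientation: [3.14, -0.085, 0.001]
ft_force: [-0.6, -0.5, -0.9]
width: 15.2
```

```bash
python3 w.py wrist5.png
python3 - <<'E'
from m import *
d=load('wrist');P=cloud(d)
for c,zr in [('bamboo',(60,87)),('bamboo',(90,120)),('bamboo',(216,232)),('bamboo',(246,266))]:
  for m in segs(d,P,c,zr,60): p=P[m];print(zr,rect(p),len(p),np.percentile(p[:,2],[5,50,95]))
E
```

```text
tcp [431.2  71.6 229.2] toolx -3.1 jaw -93.1 tilt [ 0. -0. -1.] cam [516.5  67.8 417.8] [-0.3   0.02 -0.95] w 14.9 F [ 0.5  0.3 -1.4] M [-0.01  0.06 -0.01] q [ 0.14  0.1   1.99 -0.    1.05  1.76] t 14.25
green (62, 85) 876 (array([464.6, -25.3]), array([55.3, 81.4]), 86.8) z [63.3 70.8 72.4] top (array([464.6, -25.3]), array([55.3, 81.4]), 86.8) px 374 424 117 184
bamboo (5, 24) 1487 (array([621.1, -54.6]), array([87.7, 37.1]), 86.4) z [11.1 13.5 15.2] top (array([621.3, -54.7]), array([87.6, 36.5]), 86.4) px 379 452 0 35
bamboo (5, 24) 11685 (array([462.7,  19.6]), array([395.3, 103.8]), 89.1) z [10.2 11.5 12.8] top (array([462.7,  19.6]), array([395.3, 103.8]), 89.1) px 213 505 106 189
bamboo (5, 24) 4431 (array([467.4, 279.5]), array([112. , 124.8]), 88.6) z [10.2 11.5 12.8] top (array([467.4, 279.5]), array([112. , 124.8]), 88.6) px 126 212 109 197
bamboo (5, 24) 1165 (array([ 446.1, -325.2]), array([53.3, 62. ]), 75.2) z [ 9.2 13.5 20.8] top (array([ 445.3, -325. ]), array([50.7, 60.5]), 79.2) px 579 628 126 170
bamboo (35, 60) 556 (array([ 445. , -329.2]), array([17.3, 43.6]), 
[... 158 characters left out ...]
 15.9]), 64.9) z [140.  157.9 174.5] top (array([600.9, 289.7]), array([ 4.7, 11.9]), 45.0) px 5 58 0 24
black (110, 260) 2454 (array([472.1, 275.5]), array([33.1, 56.9]), 67.2) z [150.6 176.1 191. ] top (array([467.5, 280.9]), array([13.7, 44.5]), 44.0) px 48 128 146 208
(60, 87) (array([ 459.4, -120.1]), array([85.2, 84.3]), 81.2) 3245 [78.12484329 79.54040599 80.91717803]
(90, 120) (array([ 458.9, -119.7]), array([16.2, 44.4]), 8.9) 892 [ 93.26015723 112.71210328 114.48821021]
(216, 232) (array([437.3,  73.2]), array([57.9, 75.5]), 86.7) 4636 [222.24593997 224.19510286 225.82160604]
(246, 266) (array([432.3,  75.9]), array([24.7, 43.9]), 87.9) 1704 [252.13566398 257.8621681  259.18113167]
```

View pics/wrist5.png

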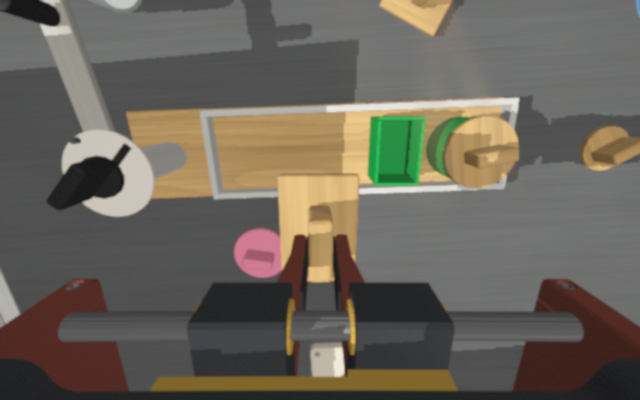

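Request:
play_rows(
  increments="0 0.0082 -0.0249 0 0;0 0.008 -0.025 0 0;0 0.008 -0.025 0 0;0 0.008 -0.024 0 0;0 0 0 -0.03 0;0 0 0 -0.03 0;0 0 0 -0.03 0;0 0 0 -0.02 0;0 0 0 -0.018 0;0 0 0 0 0;0 0 0 0 0;0 0 0 0 0",
)

```text
t: 15.45
ee_pos: [463.8, -27.2, 102.0]
orientation: [3.14, -0.087, 0.003]
ft_force: [0.3, 0.1, -0.2]
width: 15.3
```

Run:
```python
from m import *
d=grab('wrist','wrist6.png');P=cloud(d);o=ctrl.get_obs();print(o['ee_pos'],o['ft_force'])
for m in segs(d,P,'green',(62,80),60): p=P[m];print(rect(p),len(p),p.min(0),p.max(0))
for m in segs(d,P,'bamboo',(88,108),60): p=P[m];print(rect(p),len(p),p.min(0),p.max(0))
s=grab('scene','scene1.png'); 
im=cv2.imread('pics/scene1.png');cv2.imwrite('pics/scene1c.png',cv2.resize(im[140:260,190:350],None,fx=4,fy=4,interpolation=2))
```

```text
[463.85420523 -27.06171547 102.15500641] [ 0.134161   -0.57458328 -0.25842958]
(array([504.6, -27.8]), array([53.8,  3.6]), 86.9) 372 [502.34536278 -54.69827108  62.11482753] [507.69421579  -0.91508055  72.97356487]
(array([480.6, -90.4]), array([ 9.2, 52. ]), 54.0) 162 [ 456.89033004 -109.39558283   62.00186338] [498.96595263 -78.74951775  68.96585746]
(array([470.1, -25.8]), array([58. , 75.1]), 86.8) 4586 [434.18015649 -56.35582585  90.53290336] [508.79033329   4.82749914 107.99728181]
(array([ 464.8, -117.7]), array([14.4, 44.7]), 26.6) 838 [ 448.44263771 -140.94180231   88.02516827] [469.91158691 -98.15719042 107.99873876]
```

View pics/scene1c.png

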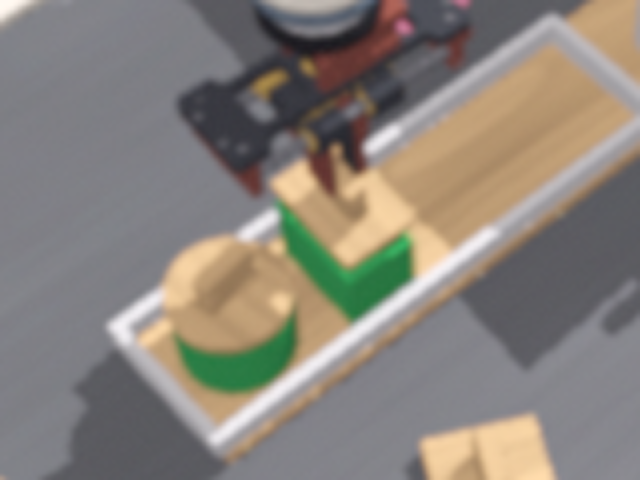

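Request:
play_rows(
  increments="0 0 0 -0.005 0;0 0 0 -0.004 0;0 0 0 -0.003 0;0 0 0 -0.0025 0;0 0 0 -0.0015 0;0 0 0 0 0;0 0 0 0 0",
)

```text
t: 16.25
ee_pos: [462.8, -26.6, 85.3]
orientation: [-3.14, 0.086, 0.0]
ft_force: [-0.7, 0.7, 4.7]
width: 15.4
```

Run:
```python
from m import *
d=grab('wrist');P=cloud(d);o=ctrl.get_obs();print(o['ee_pos'],o['ft_force'])
for m in segs(d,P,'bamboo',(72,108),60): p=P[m];print(rect(p),len(p),np.percentile(p[:,2],[3,30,50,70,97]))
```

```text
[462.76856493 -26.61458669  85.28166309] [-1.95339764  0.83486335  3.55467956]
(array([ 459.1, -120.4]), array([84.3, 85. ]), 69.1) 8078 [ 77.96304868  79.18528107  79.5899092   80.03807198 103.91799289]
(array([470.2, -25.6]), array([58. , 72.6]), 87.0) 4826 [78.32860004 79.78799478 80.33632631 80.87039382 97.05052544]
```

Request:
play_rows(
  increments="0.35 0 0 0 0;0.35 0 0 0 0;0.35 0 0 0 0;0.35 0 0 0 0;0.35 0 0 0.02 0;0.35 0 0 0.04 0;0.35 0 0 0.045 0;0.35 0 0 0.04 0;0.35 0.0092 0.0187 0 8.2;0.35 0.0092 0.0187 0 8.2;0.35 0.0092 0.0187 0 8.2;0.35 0.0092 0.0187 0 8.2;0.35 0.0092 0.0187 0 8.2;0.35 0.0092 0.0187 0 8.2;0.35 0.0092 0.0187 0 8.2;0.35 0.0092 0.0187 0 8.2;0.35 0.0092 0.0187 0 8.2;0.35 0.0092 0.0187 0 8.2;0.35 0 0 0 8.2;0.35 0 0 0 8.2",
)

```text
t: 18.3
ee_pos: [554.9, 160.9, 229.8]
orientation: [-2.109, -2.328, 0.001]
ft_force: [-0.4, 0.4, 0.4]
width: 30.8
```

Request:
play_rows(
  increments="0.35 0 0 0 8.2;0.35 0 0 0 8.2;0.35 0 0 0 8.2;0.35 0 0 0 0;0.35 0 0 0 0;0.35 0 0 0 0",
)

```text
t: 18.9
ee_pos: [554.9, 160.2, 230.1]
orientation: [-1.578, -2.717, 0.0]
ft_force: [-0.3, -1.3, 0.4]
width: 30.6
```

```bash
python3 w.py wrist7.png
python3 - <<'E'
from m import *
d=load('wrist');P=cloud(d)
for c,zr in [('bamboo',(60,87)),('bamboo',(90,120)),('black',(140,180)),('black',(172,200)),('black',(182,200)),('black',(140,165))]:
  for m in segs(d,P,c,zr,60): p=P[m];v,u=np.where(m);print(c,zr,rect(p),len(p),np.percentile(p[:,2],[2,50,98]),(u.mean(),v.mean()))
E
```

```text
tcp [554.9 160.2 230.1] toolx 119.7 jaw 29.7 tilt [-0.  0. -1.] cam [514.4 234.1 418.7] [ 0.15 -0.26 -0.95] w 30.8 F [-0.3  1.2  0.2] M [-0.   -0.11  0.04] q [ 0.26  0.32  1.71  0.    1.12 -0.26] t 18.95
green (62, 85) 195 (array([466.2,   2.6]), array([ 2.2, 80.5]), 87.7) z [62.2 65.7 69.4] top (array([466. ,   2.6]), array([ 2.2, 80. ]), 87.4) px 179 233 231 260
bamboo (5, 24) 2306 (array([467.7, 257.7]), array([ 68.2, 124.4]), 88.9) z [10.1 11.5 12.9] top (array([467.7, 257.7]), array([ 68.2, 124.4]), 88.9) px 246 351 54 124
bamboo (5, 24) 10552 (array([463.5,  68.3]), array([295.7, 104.3]), 88.8) z [10.2 11.5 12.9] top (array([463.5,  68.3]), array([295.7, 104.3]), 88.8) px 180 314 85 281
bamboo (5, 24) 717 (array([649.5, -34.6]), array([70.5, 52.3]), 28.7) z [10.2 13.4 17. ] top (array([649.5, -34.6]), array([70.5, 52.3]), 28.7) px 290 331 283 310
bamboo (5, 24) 542 (array([ 782.7, -102.4]), array([52.8, 51.2]), 86.8) z [ 6.5  8.2 17.1] top (array([ 782.3, -124.8]), array([ 8.1, 49.5]), 86.9) px 338 362 340 372
bamboo (5, 24) 587 (array([ 446.9, -322.4]), array([48.5, 61.4]), 67
[... 799 characters left out ...]
0, 180) (array([471.8, 273.1]), array([21.6, 52.7]), 72.2) 568 [143.68050072 153.5291559  176.91599605] (np.float64(291.36619718309856), np.float64(37.183098591549296))
black (172, 200) (array([472.9, 277.6]), array([14.1, 31.9]), 43.5) 930 [175.78027792 189.99284234 191.80751434] (np.float64(300.1236559139785), np.float64(28.13010752688172))
black (182, 200) (array([472.9, 277.6]), array([14.1, 31.9]), 43.5) 882 [185.29527254 190.07106891 191.81726169] (np.float64(299.80725623582765), np.float64(26.875283446712018))
black (140, 165) (array([459.3, 273. ]), array([10.8, 37.9]), 45.6) 434 [151.96481683 153.4670985  154.98692785] (np.float64(286.07603686635946), np.float64(31.387096774193548))
```

View pics/wrist7.png

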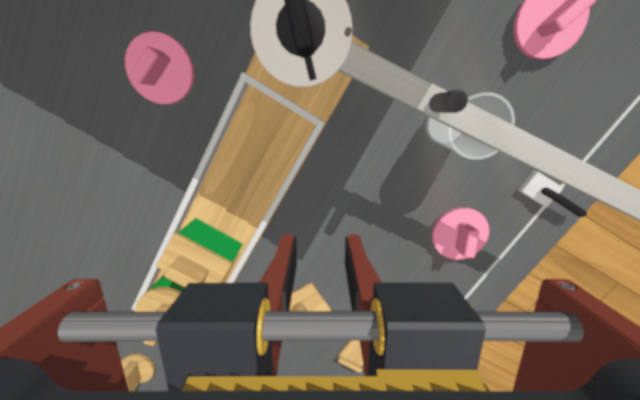

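Run:
```python
from m import *
d=load('wrist');P=cloud(d);V=d['img'].max(2)
z=P[...,2]
for nm,m in [('handle',(z>145)&(z<185)&(P[...,0]>560)&(V<110)&(P[...,1]>200)),('htop',(z>174)&(z<185)&(P[...,0]>560)&(P[...,1]>200)),('bar',(z>130)&(z<140)&(P[...,0]>540)&(P[...,1]>200))]:
    p=P[m];v,u=np.where(m);print(nm,len(p),rect(p),p[:,2].mean(),p[:,2].max(),u.mean(),v.mean(),V[m].mean())
print(onplane(d,[[311,75],[348,31],[300,25]],150))
```

```text
handle 627 (array([605.6, 294.9]), array([16.5, 15.9]), 77.9) 169.9651376822998 178.34934656471137 449.6507177033493 101.12918660287082 66.59649122807018
htop 389 (array([606.3, 294.9]), array([16.6, 16.7]), 52.2) 176.4559906099841 178.995366845672 456.24678663239075 101.17223650385604 68.27506426735218
bar 8086 (array([701.3, 304. ]), array([325.2,  26.4]), 5.2) 134.56722149670517 139.9255768246441 507.7787534009399 139.464011872372 184.43532030670295
[[492.694385   255.9675028  150.        ]
 [503.14296107 300.60836274 150.        ]
 [466.291231   284.54964073 150.        ]]
```

The handle is at (605.5, 294.5), the bar points at 5.2°, and the post axis is at about (466.5, 281). In the picture the pointer is at (311,75) and the pin at (348,31). I'll cage the handle with the fingers rather than grip it.

Request:
play_rows(
  increments="0.5 0.0063 0.0167 0 8.2;0.5 0.0063 0.0167 0 8.2;0.5 0.0062 0.0167 0 8.2;0.5 0.0062 0.0167 0 8.2;0.5 0.0062 0.0167 0 8.2;0.5 0.0063 0.0167 0 8.2;0.5 0.0063 0.0168 0 8.2;0.5 0.0062 0.0167 0 8.2;0.5 0 0 0 0;0.5 0 0 0 0;0.5 0 0 0 0",
)

```text
t: 20.05
ee_pos: [604.5, 293.1, 230.1]
orientation: [0.144, -3.138, 0.001]
ft_force: [-0.9, 0.3, 0.7]
width: 43.8
```

Run:
```python
from m import *
d=grab('wrist','wrist8.png');P=cloud(d);V=d['img'].max(2);o=ctrl.get_obs();T=R.from_rotvec(o['orientation']).as_matrix()
print(o['ee_pos'],np.degrees(np.arctan2(T[1,0],T[0,0])),o['qpos'].round(2),o['width'])
z=P[...,2]
for nm,m in [('htop',(z>172)&(z<185)&(P[...,0]>560)&(P[...,0]<640)&(P[...,1]>200)),('bar',(z>130)&(z<140)&(P[...,0]>500)&(P[...,1]>200)),('wing',(z>185)&(z<200)&(P[...,0]<500)&(V<110))]:
    p=P[m];v,u=np.where(m);print(nm,len(p),rect(p),u.mean(),v.mean())
```

```text
[604.60772436 293.07605697 230.1797036 ] -174.71355043736673 [ 0.43  0.46  1.49 -0.    1.19 -1.23] 43.755617020093375
htop 293 (array([606.4, 295.9]), array([17.2, 16.7]), 42.3) 322.40273037542664 208.5529010238908
bar 5833 (array([673.6, 308.1]), array([358.2,  56.5]), 8.3) 321.65969483970514 212.37887879307388
wing 1365 (array([468.2, 282.5]), array([14.5, 44.5]), 44.0) 323.0688644688645 31.825641025641026
```

View pics/wrist8.png

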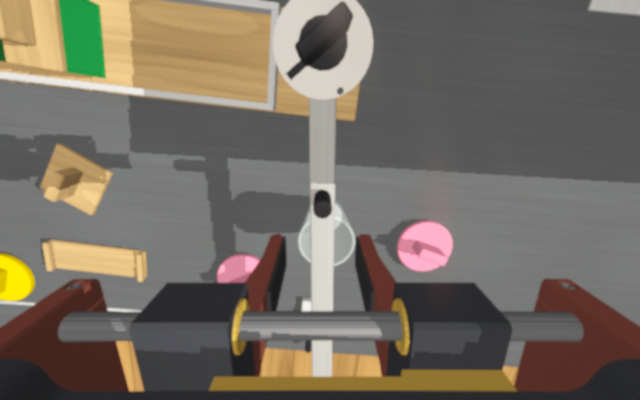

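Request:
play_rows(
  increments="0.5 0.001 0.0013 -0.02 0;0.5 0 0 -0.025 0;0.5 0 0 -0.02 0;0.5 0 0 -0.012 0;0.5 0 0 -0.006 0;0.5 0 0 -0.004 0;0.3 0 0 0 0;0.3 0 0 0 0;0.3 0 0 0 0;0.3 0 0 0 0",
)

```text
t: 21.1
ee_pos: [606.2, 295.4, 143.8]
orientation: [-0.15, 3.137, 0.001]
ft_force: [1.0, -0.2, 0.3]
width: 26.6
```

Run:
```python
import numpy as np
P=np.array([466.5,281.3]);r=140
# arc from 5.3deg, -7.5 deg per row
a=5.3;c=P+r*np.array([np.cos(np.radians(a)),np.sin(np.radians(a))]);print(c)
s=[]
for i in range(13):
    n=a-7.0;e=P+r*np.array([np.cos(np.radians(n)),np.sin(np.radians(n))])
    q=np.round((e-c)/1000,4);s.append('0.3 %g %g 0 -7'%tuple(q));c=c+q*1000;a=n
print(';'.join(s),a,c)
```

```text
[605.90145775 294.23188224]
0.3 0.0005 -0.0171 0 -7;0.3 -0.0015 -0.017 0 -7;0.3 -0.0036 -0.0167 0 -7;0.3 -0.0056 -0.0162 0 -7;0.3 -0.0076 -0.0153 0 -7;0.3 -0.0094 -0.0143 0 -7;0.3 -0.011 -0.0131 0 -7;0.3 -0.0125 -0.0116 0 -7;0.3 -0.0139 -0.01 0 -7;0.3 -0.015 -0.0082 0 -7;0.3 -0.0158 -0.0064 0 -7;0.3 -0.0166 -0.0043 0 -7;0.3 -0.0169 -0.0023 0 -7 -85.7 [477.00145775 141.73188224]
```

Request:
play_rows(
  increments="0.3 0.0005 -0.0171 0 -7;0.3 -0.0015 -0.017 0 -7;0.3 -0.0036 -0.0167 0 -7;0.3 -0.0056 -0.0162 0 -7;0.3 -0.0076 -0.0153 0 -7;0.3 -0.0094 -0.0143 0 -7;0.3 0 0 0 0",
)

```text
t: 21.8
ee_pos: [577.7, 197.3, 143.4]
orientation: [-0.988, -2.982, 0.001]
ft_force: [-1.3, -2.4, -0.8]
width: 26.4
```

Request:
play_rows(
  increments="0.3 -0.011 -0.0131 0 -7;0.3 -0.0125 -0.0116 0 -7;0.3 -0.0139 -0.01 0 -7;0.3 -0.015 -0.0082 0 -7;0.3 -0.0158 -0.0064 0 -7;0.3 -0.0083 -0.0022 0 -3.5;0.3 0 0 0 0;0.3 0 0 0 0",
)

```text
t: 22.6
ee_pos: [503.1, 147.7, 143.6]
orientation: [1.908, 2.495, 0.002]
ft_force: [0.7, -0.5, -0.8]
width: 25.8
```

```bash
cat > b.py <<'E'
from m import *
d=grab('wrist','wristb.png');P=cloud(d);V=d['img'].max(2);o=ctrl.get_obs();T=R.from_rotvec(o['orientation']).as_matrix()
print(o['ee_pos'],np.degrees(np.arctan2(T[1,0],T[0,0])),o['ft_force'],o['width'],o['t'])
z=P[...,2]
for zr in((128,139),(165,176)):
    m=(z>zr[0])&(z<zr[1])&(V>45)
    n,l,st,c=cv2.connectedComponentsWithStats(m.astype(np.uint8))
    for i in range(1,n):
        if st[i,4]>200: p=P[l==i];print(zr,len(p),rect(p),c[i])
E
python3 b.py
```

```text
[503.20330247 147.7113433  143.50682587] 105.1564322051298 [-0.78338102 -0.12994796  0.1660777 ] 26.4178205517107 22.65
(128, 139) 6575 (array([502.6, 160.1]), array([ 27. , 173.7]), 16.1) [321.37019011 188.15026616]
(128, 139) 1066 (array([540.4,  27.4]), array([25.7, 42.7]), 14.7) [323.08161351 357.92682927]
(165, 176) 206 (array([473.2, 269.6]), array([10.9, 25.8]), 74.3) [329.24271845  30.04854369]
```

Request:
play_rows(
  increments="0.3 -0.0071 -0.0018 0 -3;0.3 -0.0072 -0.0014 0 -3;0.3 -0.0073 -0.001 0 -3;0.3 -0.0073 -0.0006 0 -3;0.3 -0.0037 -0.0002 0 -1.5;0.3 0 0 0 0",
)

```text
t: 23.25
ee_pos: [469.7, 142.4, 143.2]
orientation: [-2.191, -2.251, 0.0]
ft_force: [-0.9, 0.6, 0.3]
width: 26.3
```

Request:
play_rows(
  increments="0.3 -0.0037 0 0 -1.5;0.3 -0.0036 0 0 -1;0.3 -0.002 0 0 0;0.3 0 0 0 0",
)

```text
t: 23.65
ee_pos: [459.9, 142.1, 143.1]
orientation: [-2.241, -2.202, 0.001]
ft_force: [0.0, -0.6, 0.0]
width: 26.4
```

```bash
python3 b.py
```

```text
[459.99582387 142.11016217 143.13715215] 88.98859604203076 [-0.33714704  0.14907634  0.15537083] 25.96373111742161 23.7
(128, 139) 6604 (array([465.8, 155.2]), array([176.1,  26. ]), 89.2) [325.80754088 186.82026045]
(128, 139) 1062 (array([464. ,  17.2]), array([42.8, 26. ]), 88.5) [325.52542373 357.72504708]
(165, 176) 318 (array([471.6, 270.3]), array([ 9.5, 27.2]), 66.9) [337.83962264  20.66981132]
```

Request:
play_rows(
  increments="0.3 -0.0015 0 0 0;0.3 -0.0015 0 0 0;0.3 0 0 0 0",
)

```text
t: 24.0
ee_pos: [459.2, 142.2, 143.4]
orientation: [2.239, 2.2, 0.005]
ft_force: [7.4, -0.7, -5.6]
width: 26.2
```

Request:
play_rows(
  increments="0.3 -0.0015 0 0 0;0.3 -0.001 0 0 0;0.3 0 0 0 0",
)

```text
t: 24.3
ee_pos: [459.1, 142.4, 143.7]
orientation: [2.237, 2.198, 0.011]
ft_force: [15.0, -1.4, -10.2]
width: 26.5
```

```bash
python3 b.py
```

```text
[459.1300733  142.41504778 143.75098965] 88.9946240044744 [ 14.85489464  -1.98842633 -10.03070012] 26.463369870095057 24.35
(128, 139) 6556 (array([465.5, 154.9]), array([175. ,  26.1]), 89.1) [326.15848078 187.5004576 ]
(128, 139) 1064 (array([463.2,  17. ]), array([43.1, 25.8]), 88.5) [325.34304511 357.73778195]
(165, 176) 325 (array([471.5, 270.3]), array([ 9.4, 27.8]), 66.8) [339.02153846  21.23384615]
```

The bar is at its stop: 15 N of force with no further motion, lying along -91°. I'll back off, lift, and go over the cap.

Request:
play_rows(
  increments="0.3 0.003 0 0 0;0.3 0.003 0 0 0;0.3 0.001 0 0 0;0.3 0 0 0.02 0;0.3 0 0 0.035 0;0.3 0 0 0.032 0;0.5 0.0004 0.017 0 5;0.5 0.0004 0.017 0 5;0.5 0.0004 0.017 0 5;0.5 0.0004 0.017 0 6;0.5 0.0004 0.018 0 6;0.5 0.0004 0.018 0 6;0.5 0.0004 0.018 0 6;0.5 0.0004 0.017 0 6;0.5 0 0 0 0;0.5 0 0 0 0;0.5 0 0 0 0",
)

```text
t: 26.05
ee_pos: [464.6, 280.3, 230.0]
orientation: [-1.232, -2.89, 0.001]
ft_force: [-0.3, -0.8, 0.4]
width: 44.0
```

```bash
cat > c.py <<'E'
import sys
from m import *
d=grab('wrist',sys.argv[1]);P=cloud(d);V=d['img'].max(2);o=ctrl.get_obs();T=R.from_rotvec(o['orientation']).as_matrix()
print(o['ee_pos'],'toolx',np.degrees(np.arctan2(T[1,0],T[0,0])),o['ft_force'],o['moment'],o['width'],o['t'],o['qpos'].round(2))
z=P[...,2];near=np.hypot(P[...,0]-467,P[...,1]-281)<60
for zr,vm in((187,194),110),((140,158),70):
    m=(z>zr[0])&(z<zr[1])&(V<vm)&near
    p=P[m]
    if len(p)>20: v,u=np.where(m);print(zr,len(p),rect(p),np.median(p[:,2]),u.min(),u.max(),v.min(),v.max())
E
python3 c.py wrist9.png; python3 b.py|tail -4
```

```text
[464.76660906 280.32037611 230.11356491] toolx 133.84351715527285 [-0.82751836  0.25300911  0.17384889] [-0.02172612 -0.14788946  0.02725483] 43.93441905076615 26.1 [ 0.52  0.26  1.78 -0.    1.1  -0.24]
(187, 194) 747 (array([467.4, 283.8]), array([13.1, 45.1]), 43.7) 190.32236775709637 316 331 187 236
(140, 158) 546 (array([466.3, 283.8]), array([36.6, 35.3]), 45.1) 153.55485463987776 304 341 182 216
[464.86247385 280.35605877 230.15317804] 133.85480750292464 [-0.36856355 -0.14886431 -0.81345759] 43.997622389051635 26.15
(128, 139) 1286 (array([465.9, 182.2]), array([122.2,  27.7]), 90.0) [261.69206843 248.30093313]
(128, 139) 337 (array([458.9, -69. ]), array([24.4, 51.2]), 39.4) [132.36795252 376.44510386]
```

View pics/wrist9.png

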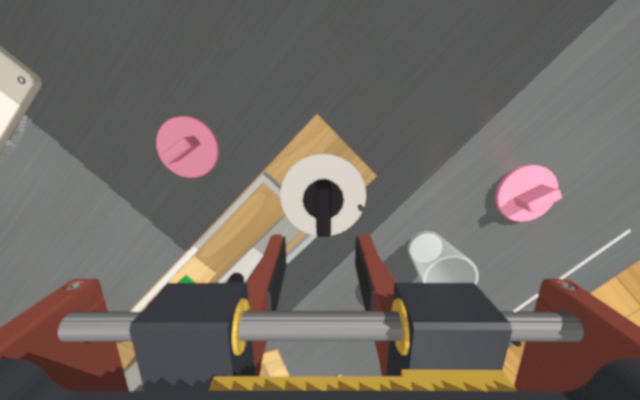

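Request:
play_rows(
  increments="0.5 0.0027 0.0013 0 0;0.5 0 0 -0.02 0;0.5 0 0 -0.02 0;0.5 0 0 -0.015 0;0.5 0 0 -0.008 0;0.5 0 0 -0.006 0;0.5 0 0 0 0;0.3 0 0 0 0;0.3 0 0 0 0;0.3 0 0 0 0;0 0 0 0 0;0 0 0 0 0;0 0 0 0 0;0 0 0 0 0;0 0 0 0 0;0 0 0 0 0",
)

```text
t: 27.75
ee_pos: [467.1, 281.9, 161.4]
orientation: [-1.228, -2.891, 0.002]
ft_force: [-2.3, -3.4, 5.5]
width: 12.9
```

```bash
python3 c.py w10.png
```

```text
[467.06649025 281.86361637 161.41546008] toolx 133.97294527017178 [-2.81976986 -3.83271907  5.00012439] [-0.56204997  0.44453242  0.03854599] 13.30949078979936 27.8 [ 0.52  0.35  1.83 -0.    0.96 -0.25]
(187, 194) 1527 (array([465.1, 282.3]), array([28.6, 45.6]), 28.8) 190.33788525052472 296 344 214 280
(140, 158) 734 (array([469.9, 294.2]), array([57.4, 28.8]), 43.7) 153.50875440708342 294 368 202 237
```

Request:
play_rows(
  increments="0 -0.0005 -0.0006 0 0;0 0 0 0 -6;0 0 0 0 -6;0 0 0 0 -6;0 0 0 0 -6;0 0 0 0 -6;0 0 0 0 -6;0 0 0 0 -6;0 0 0 0 -6;0 0 0 0 -6;0 0 0 0 -6;0 0 0 0 0",
)

```text
t: 29.0
ee_pos: [466.2, 281.5, 161.4]
orientation: [-2.512, -1.886, 0.003]
ft_force: [-4.6, -2.5, 6.3]
width: 13.1
```

```bash
python3 c.py w11.png
```

```text
[466.1527359  281.46998686 161.38764144] toolx 73.92376200800277 [-5.28630196 -3.03616782  5.51616043] [-0.45481879  0.89545858 -0.05267769] 13.323096735280474 29.05 [0.52 0.35 1.83 0.   0.96 0.8 ]
(187, 194) 1507 (array([465.7, 285.2]), array([45.3, 28.5]), 57.2) 190.29294507522644 296 344 214 280
(140, 158) 701 (array([469.8, 290.1]), array([27.4, 37.8]), 73.7) 153.5020254625181 295 345 202 235
```

Request:
play_rows(
  increments="0 -0.0008 -0.0004 0 -6;0 0 0 0 -6;0 0 0 0 -6;0 0 0 0 -6;0 0 0 0 -6;0 0 0 0 -6;0 0 0 0 -6;0 0 0 0 -6;0 0 0 0 -6;0 0 0 0 -6;0 0 0 0 -6;0 0 0 0 -6;0 0 0 0 -6;0 0 0 0 -2;0 0 0 0 0;0 0 0 0 0",
)

```text
t: 30.65
ee_pos: [465.4, 282.2, 161.4]
orientation: [-3.136, 0.166, 0.003]
ft_force: [-4.4, 2.0, 5.2]
width: 13.3
```

```bash
python3 c.py w12.png
```

```text
[465.40452875 282.18172437 161.42741697] toolx -6.051069038501153 [-5.57710233  1.90258087  4.65713773] [ 0.46382098  1.06003133 -0.0082193 ] 13.330013822235232 30.7 [0.52 0.35 1.84 0.   0.96 2.2 ]
(187, 194) 1528 (array([468.5, 280.1]), array([45.7, 28.7]), 9.1) 190.183495262937 296 344 215 280
(140, 158) 687 (array([475.6, 281.8]), array([37.8, 28.5]), 82.4) 153.3617115103975 295 345 201 235
```

Request:
play_rows(
  increments="0.5 0 0 0 0;0.5 0 0 0 0;0.5 0 0 0 0;0.5 0 0 0 0;0.5 0 0 0.02 0;0.5 0 0 0.025 0;0.5 0 0 0 0;0.5 0 0 0 8;0.5 0 0 0 8;0.5 0 0 0 8;0.5 0 0 0 8;0.5 0 0 0 8;0.5 0 0 0 8;0.5 0 0 0 8;0.5 0 0 0 8;0.5 0 0 0 8;0.5 0 0 0 8",
)

```text
t: 32.4
ee_pos: [466.1, 281.2, 205.2]
orientation: [-2.504, -1.897, 0.002]
ft_force: [-0.5, 0.0, -0.4]
width: 44.2
```

Request:
play_rows(
  increments="0.5 0 0 0 8;0.5 0 0 0 8;0.5 0 0 0 8;0.5 0 0 0 8;0.5 0 0 0 8;0.5 0 0 0 8;0.5 0 0 0 8;0.5 0 0 0 8;0.5 0 0 0 8;0.5 0 0 0 8;0.5 0 0 0 8;0.5 0 0 0 8;0.5 0 0 0.02 4;0.5 0 0 0 0;0.5 0 0 0 0",
)

```text
t: 33.9
ee_pos: [466.4, 281.4, 225.6]
orientation: [0.169, 3.137, 0.0]
ft_force: [-0.1, 1.2, 0.0]
width: 43.9
```

```bash
python3 c.py w13.png
```

```text
[466.09935502 281.24317042 225.30287741] toolx 173.85738166777065 [-0.14843996 -0.39267423  0.48788817] [ 0.08901604 -0.09545137  0.04892348] 43.82967158132439 33.95 [ 0.52  0.27  1.78 -0.    1.09 -0.94]
(187, 194) 760 (array([466.7, 283.2]), array([12.9, 45.2]), 84.3) 190.3636533003559 314 329 188 238
(140, 158) 625 (array([459.8, 280.3]), array([51.5, 37.4]), 23.1) 153.47515479565124 302 340 161 217
```

View pics/w13.png

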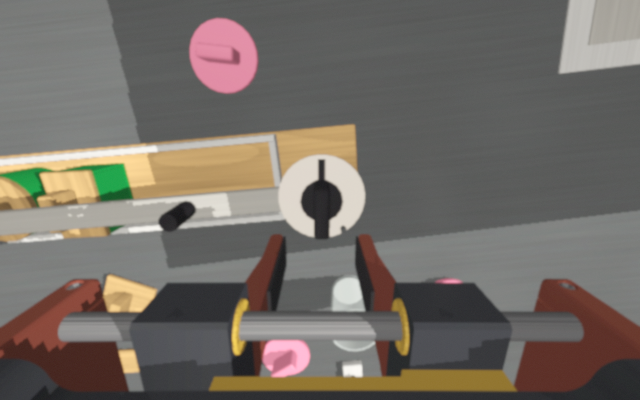

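The pointer is at (321,165) and the pin at (343,230), so about 140–146° remain. I'll regrip and finish while watching the moment.

Request:
play_rows(
  increments="0.5 -0.0007 0.0005 -0.02 0;0.5 0 0 -0.02 0;0.5 0 0 -0.012 0;0.5 0 0 -0.007 0;0.5 0 0 -0.005 0;0.5 0 0 0 0;0.3 0 0 0 0;0.3 0 0 0 0;0 0 0 0 0;0 0 0 0 0;0 0 0 0 0;0 0 0 0 0;0 0 0 0 0;0 0 0 0 0",
)

```text
t: 35.35
ee_pos: [466.0, 282.2, 162.5]
orientation: [0.165, 3.137, 0.001]
ft_force: [-0.4, 1.5, 3.7]
width: 12.6
```

```bash
cat > f.py <<'E'
from h import *
for _ in range(1):
    o=ctrl.get_obs();T=R.from_rotvec(o['orientation']).as_matrix()
    print(o['ee_pos'].round(2),'toolx',np.degrees(np.arctan2(T[1,0],T[0,0])).round(2),'F',o['ft_force'].round(1),'M',o['moment'].round(3),'tau6',o['joint_torque'][5].round(3),'w',o['width'],o['t'],'q6',o['qpos'][5].round(4))
E
python3 f.py
```

```text
[465.96 282.25 162.5 ] toolx 173.97 F [-0.4  1.5  3.7] M [ 0.31  -0.032 -0.011] tau6 0.001 w 12.61548900687255 35.35 q6 -0.9429
```

Request:
play_rows(
  increments="0 0 0 0 -6;0 0 0 0 -6;0 0 0 0 -6;0 0 0 0 -6;0 0 0 0 -6;0 0 0 0 -6;0 0 0 0 -6;0 0 0 0 -6;0 0 0 0 -6;0 0 0 0 -6;0 0 0 0 -3;0 0 0 0 -3",
)

```text
t: 36.55
ee_pos: [466.0, 282.3, 162.5]
orientation: [1.85, 2.539, 0.002]
ft_force: [-0.1, 1.5, 3.2]
width: 12.7
```

```bash
python3 f.py
```

```text
[466.01 282.3  162.5 ] toolx 107.85 F [-0.1  1.5  3.2] M [ 0.273 -0.059  0.068] tau6 -0.594 w 12.740840500101971 36.55 q6 0.2111
```

Request:
play_rows(
  increments="0 0 0 0 -6;0 0 0 0 -6;0 0 0 0 -6;0 0 0 0 -6;0 0 0 0 -6;0 0 0 0 -6;0 0 0 0 -6;0 0 0 0 -6;0 0 0 0 -3;0 0 0 0 -3",
)

```text
t: 37.55
ee_pos: [466.1, 282.3, 162.5]
orientation: [-2.801, -1.422, -0.002]
ft_force: [-0.1, 2.1, 2.7]
width: 12.9
```

```bash
python3 f.py; python3 c.py w14.png
python3 - <<'E'
import cv2
im=cv2.imread('pics/w14.png')
cv2.imwrite('pics/w14c.png',cv2.resize(im[150:310,200:440],None,fx=3,fy=3,interpolation=2))
E
```

```text
[466.09 282.32 162.51] toolx 53.85 F [-0.1  2.1  2.7] M [ 0.285 -0.103  0.052] tau6 -0.594 w 12.91799343094441 37.55 q6 1.1536
[466.09449733 282.30779159 162.49809764] toolx 53.70256670184847 [-0.47952053  1.97161177  3.84136213] [ 0.33130711 -0.03230108  0.01452553] 12.907047295359156 37.6 [0.52 0.35 1.84 0.   0.96 1.16]
(187, 194) 1425 (array([470.7, 282.4]), array([45.7, 28. ]), 68.6) 190.23462654739495 297 344 215 280
(140, 158) 837 (array([476.6, 296. ]), array([46.4, 38. ]), 54.8) 153.29279238724052 295 345 175 237
```

View pics/w14c.png

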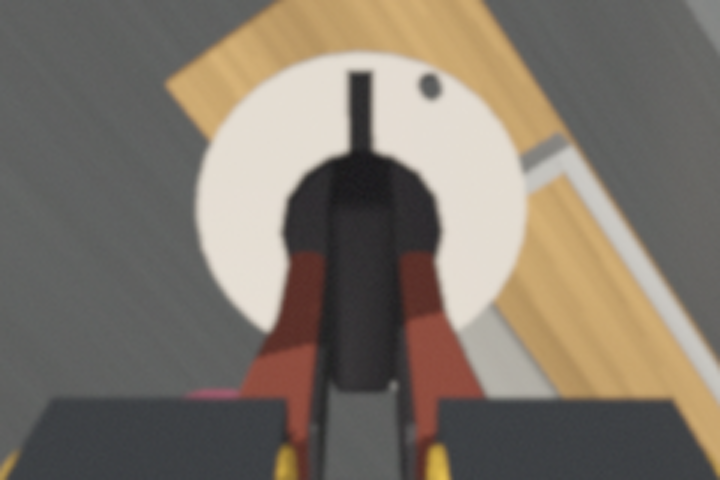

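The pointer at (360,75) is about 29° short of the pin at (430,87), centre to centre. That leaves about 19° to contact. Small steps from here.

Request:
play_rows(
  increments="0 0 0 0 -3;0 0 0 0 -3;0 0 0 0 -3;0 0 0 0 -3;0 0 0 0 -2",
)

```text
t: 38.1
ee_pos: [466.1, 282.3, 162.5]
orientation: [-2.953, -1.072, -0.002]
ft_force: [0.9, 2.4, 3.0]
width: 13.0
```

```bash
python3 f.py
```

```text
[466.14 282.29 162.51] toolx 39.92 F [0.9 2.4 3. ] M [ 0.311  0.001 -0.004] tau6 -0.242 w 13.008727567208997 38.1 q6 1.3966
```

Request:
play_rows(
  increments="0 0 0 0 -2;0 0 0 0 -2",
)

```text
t: 38.3
ee_pos: [466.1, 282.3, 162.5]
orientation: [-2.988, -0.97, -0.002]
ft_force: [1.2, 2.2, 3.7]
width: 12.6
```

```bash
python3 f.py
```

```text
[466.14 282.27 162.51] toolx 35.96 F [1.2 2.2 3.7] M [ 0.347 -0.021  0.24 ] tau6 -0.223 w 12.648066996214961 38.3 q6 1.4657
```

Request:
play_rows(
  increments="0 0 0 0 -2;0 0 0 0 -2",
)

```text
t: 38.5
ee_pos: [466.1, 282.3, 162.5]
orientation: [-3.02, -0.865, -0.002]
ft_force: [1.0, 2.5, 3.9]
width: 12.9
```

```bash
python3 f.py
```

```text
[466.14 282.28 162.53] toolx 31.98 F [1.  2.5 3.9] M [ 0.296 -0.049  0.169] tau6 -0.239 w 12.852470357999719 38.5 q6 1.5354
```

Request:
play_rows(
  increments="0 0 0 0 -2;0 0 0 0 -1",
)

```text
t: 38.7
ee_pos: [466.1, 282.3, 162.5]
orientation: [-3.041, -0.786, -0.002]
ft_force: [0.1, 2.2, 4.2]
width: 12.9
```

```bash
python3 f.py
```

```text
[466.12 282.25 162.49] toolx 28.98 F [0.1 2.2 4.2] M [ 0.297 -0.087  0.27 ] tau6 0.169 w 12.884061491327389 38.7 q6 1.5877
```

Request:
play_rows(
  increments="0 0 0 0 0;0.5 0 0 0 0;0.5 0 0 0 0;0.5 0 0 0 0;0.5 0 0 0 0;0.5 0 0 0.02 0;0.5 0 0 0.025 0;0.5 0 0 0.025 0;0.5 0 0 0 0;0.5 0 0 0 0",
)

```text
t: 39.7
ee_pos: [465.6, 281.9, 232.1]
orientation: [-3.042, -0.786, -0.001]
ft_force: [0.3, -0.0, -0.3]
width: 43.9
```

```bash
python3 c.py w15.png
python3 - <<'E'
from m import *
d=load('wrist');P=cloud(d);V=d['img'].max(2);z=P[...,2]
c=np.array([466.6,282.0]);r=np.hypot(P[...,0]-c[0],P[...,1]-c[1])
m=(z>135)&(z<160)&(V<80)&(r>25)&(r<38); p=P[m][:,:2]-c
print('dark outside disc',len(p),np.degrees(np.arctan2(p[:,1],p[:,0])).round(0)[::6])
im=cv2.imread('pics/w15.png')
cv2.imwrite('pics/w15c.png',cv2.resize(im[140:280,210:430],None,fx=3,fy=3,interpolation=2))
E
```

```text
[465.12239694 281.57540717 231.34043879] toolx 28.96454573409801 [-0.04149024 -0.05122976  0.62366353] [0.01336279 0.01159839 0.00874285] 43.861266893427896 39.75 [ 0.52  0.26  1.78 -0.    1.1   1.59]
(187, 194) 743 (array([468.2, 282.8]), array([45.7, 13.8]), 32.7) 190.19572270346342 312 328 186 235
(140, 158) 587 (array([471.4, 290.2]), array([52.3, 37.5]), 66.4) 153.35702994282002 301 338 160 215
dark outside disc 49 [37. 41. 38. 42. 37. 41. 38. 40. 34.]
```

View pics/w15c.png

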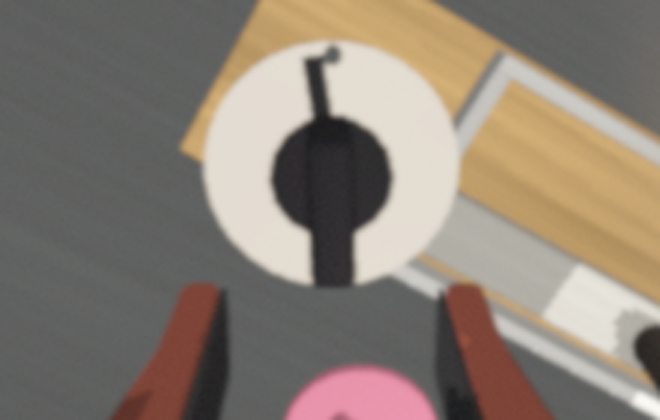

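The pointer at (315,60) rests against the pin at (333,55). The wing sits about 9° further clockwise than the pointer, so the clutch has slipped about 0.15 rad. One last look at the lids and bar.

Run:
```python
from m import *
for n in('scene','side'):
    d=grab(n,n+'9.png');P=cloud(d)
    for c,zr in [('bamboo',(70,90)),('bamboo',(100,119))]:
        for m in segs(d,P,c,zr,15): p=P[m];print(n,zr,rect(p),len(p),np.percentile(p[:,2],[5,50,95]).round(1))
    z=P[...,2];m=(z>130)&(z<143)&(P[...,1]<240)&(P[...,1]>-200)&(abs(P[...,0]-462)<80);print(n,'bar',rect(P[m]),m.sum())
im=cv2.imread('pics/scene9.png');cv2.imwrite('pics/s9c.png',cv2.resize(im[70:370,160:540],None,fx=2,fy=2,interpolation=2))
```

```text
scene (70, 90) (array([476.9, -27.8]), array([58.8, 61.7]), 87.8) 327 [74.9 79.2 82.7]
scene (70, 90) (array([ 462.8, -125.3]), array([83.5, 74. ]), 50.9) 516 [75.2 79.2 83.6]
scene (100, 119) (array([475.8, -28.4]), array([16.6, 20. ]), 87.0) 57 [101.4 110.5 115.4]
scene (100, 119) (array([ 463.5, -123.5]), array([43.3, 14.9]), 86.1) 65 [100.6 108.8 114.8]
scene bar (array([463.6,  51.6]), array([376.1,  29.8]), 88.9) 1114
side (70, 90) (array([  800.7, -1580.9]), array([ 42.5, 395.7]), 89.8) 210 [71.  80.  88.9]
side (70, 90) (array([  454.2, -1073.3]), array([ 25.8, 175.9]), 89.5) 126 [70.6 81.  89.1]
side (70, 90) (array([ 428.1, -118.1]), array([78.5, 34.2]), 83.2) 145 [79.6 82.7 86.6]
side (70, 90) (array([431.8, -27. ]), array([60.4, 33.5]), 84.8) 136 [78.2 82.8 86.2]
side (100, 119) (array([  716.8, -1575.3]), array([228. ,  31.1]), 0.1) 99 [100.7 108.1 117.1]
side (100, 119) (array([  447.8, -1073.3]), array([193.3,  26.3]), 1.1) 139 [101.4 109.4 117.5]
side (100, 119) (array([441., -25.]), array([13.2,  9.4]), 76.9) 20 [101.5 112.9 117.4]
side bar (array([458.3,  77.2]), array([324.4,  27.7]), 88.6) 320
```

View pics/s9c.png

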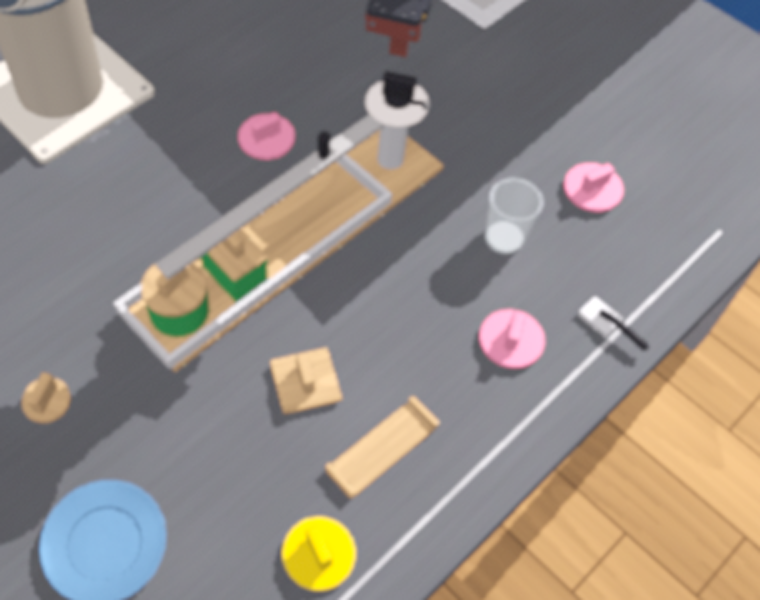

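Both lids are seated and level with the bar lying over them, the bystanders are where they were, and the arm touches nothing.

```bash
python3 -c "
from h import *
print(ctrl.close_job())"
```

```text
the job is handed in; nothing more can be done
None
```

The rack is ready and the job is handed in, at about 40 s of simulated time; the hand-in reports no verdict.

- **Lids:** Only the large round and the oblong canisters were in the rack, so I seated just those two lids. The last check read the plate tops at about 79–80 mm and the grip tops at about 114–115 mm, which is the seated height.
- **Hold-down bar:** I swung it in until it met its stop, where it resisted about 15 N without moving. It lies over the row at about -91°.
- **Thumbscrew:** I turned it clockwise in two grips, about 285° in all. The turning moment rose from about 0.06 to 0.17–0.27 N m, and I stopped there. The pointer rests on the pin and the wing sits about 9° past it, so the clutch has slipped roughly 0.15 rad, within the 0.04–0.7 window.
- **Everything else:** The plate, tumbler, spoon rest, unused lids and look-alikes are where they were, judged by eye in the last picture. The gripper was clear of everything at hand-in.

**Disagreements:** The side camera read about 6 mm off the scene camera in x and about 3 mm high, so I placed parts by the wrist camera. No check failed.

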